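# Seat the food-processor spindle in its drive coupling and hold it down

### The arm

A 6-joint arm with a two-finger parallel gripper is mounted at the origin on a cart in front of the work surface, level with it; the furniture and walls round the work are solid. World frame = base frame: x ahead of the robot, y to its left, z up, the work surface at z = 0. Lengths are in m, angles in rad, forces in N, time in s.
With the tool pointing down it reaches from about 0.35 to 0.775 m from the base axis. Payload 7.3 kg.
Tool frame: the origin (TCP) lies midway between the tips of the shut fingers; the grasp point (between the pads) lies 19 mm behind it (robot.pinch_z is the distance from the TCP to the grasp point, in m); z points along the fingers, y is the line along which they close (so a half turn about z gives the same grasp; the last joint's range is limited). The gripper opens to 92 mm and grips with 3 to 60 N. Pads are 19 mm wide; open, the fingers measure 130 mm over their backs; the gripper's body (75 mm by 190 mm) begins 47 mm behind the grasp point.
Start: joints at [-1.275, 0.342, 1.524, -0, 1.275, -0.146], TCP at [0.224, -0.475, 0.227] pointing down, gripper open.
Joint ranges: [-2.53, 2.53], [-0.77, 2.02], [0.04, 2.7], [-1, 4.14], [0.28, 2.66], [-3.11, 3.11]. Speed limits (rad/s): [2.57, 2.57, 3.14, 3.14, 3.14, 3.14].

### API

Orientations are given as a unit quaternion [x, y, z, w].
In Python, from station import sensors, capture, job_done, robot gives the robot as it stands. The module is installed in compiled form; this text tells all that it offers.
- The arm moves only by the tool drive_tool, never from a script. Its argument "motion" is a list of rows, each an object of numbers: "dx", "dy", "dz": the shift along the tool's x, y, z in mm; "ax", "ay", "az": the turn, a rotation vector about the tool's x, y, z in degrees. A call has 1 to 8 rows; each row is the pose to reach, as a shift and turn from the pose commanded when the call began, along the tool's axes at that moment; what a row does not reach only later rows make up. A row lasts 1/8 s, in which the tool goes at most 62.5 mm and 10.7 degrees, less where a joint would pass 70% of its speed; a pose out of reach is approached as far as the arm can. A call with a gripper value outside its range is refused whole. "gripper" is the finger opening in mm, from 0 to 91.8, set as the call begins (left out, the last holds). The fingers move at their own pace and stop on an object; "force" is the grip in N (left out, the last holds). Time passes only in rows, so rows that repeat a pose let the fingers close. It gives the time, the measured TCP pose, the force, the opening and the grip force at its end, in the units of the state.
- sensors.state(): the state, without advancing time (a new reading comes with each control period).
- capture(name): name is "side" or "top"; returns a dict with "color" (384x512x3 uint8, red, green, blue), "z_map" (384x512 float32, m along the optical axis (not along the pixel's ray), 0 where there is no reading), "fx", "fy", "cx", "cy" (pixels), "pose" (4x4, takes a point from camera to world coordinates). Camera axes: x right, y up, looking along -z (the intrinsics and any distortion apply to the point x, -y, -z); pixel columns grow to the right and rows downward; lengths in m; the calibration is good to about 2 mm. A picture is of the moment at which its call begins.
- job_done(): hands the job in; it is judged then, once.
The state is a dict: "clock": time; "joint_pos": joint angles; "joint_velocities": joint speeds; "effort": joint torques, N m; "position": TCP position; "ee_rot": TCP orientation; "wrist_force": force on the tool from outside, world axes, zero at the start; "moment": the same for the moment, N m; "width": finger opening in m; "gripper_force": force on a finger pad.
Only numpy, scipy, OpenCV 4.12 (cv2) and the standard library are available. Lean on these libraries where they do the work, as an engineer would, in place of code of your own. Each camera call takes 0.05 s, during which the arm holds its last target. There are 200 camera calls.

### The job

Take the spindle with the flat bar-shaped grip out of the wooden caddy, turn it so that its cross-shaped foot meshes with the cross of slots in the food processor's drive coupling, and push it down, without ramming it, until its flange sits fully home on the coupling. A spring in the coupling pushes it back up, so finish while still gripping the spindle and pressing it home: do not let go. Leave the stem with the round knob in the caddy and the other things where they stand.

Things in the scene. Friction and masses are not known exactly. Their poses are not given: they have to be found in the camera images.
- spindle: White plastic spindle, 78 mm tall, about 0.12 kg, upright in one well of the caddy. Origin: centre of its lower tip; z up. Foot z 0 to 22 mm: a cross of two ribs along its x and y axes, 30 mm long, 6 mm thick (lowest 5 mm tapered to 26 x 3.5), so four yaws mesh. Flange 46 mm across, z 22 to 28, rests on the caddy's top. Neck 14 mm across. Bar grip on top.
- spindle_grip (a point): Centre of the spindle's bar grip, 63 mm above its tip, axes as the spindle's. The bar is 40 mm long along x, 16 mm thick along y (pinch it across these 16 mm), from z = 48 to 78 mm above the tip.
- motor_base: Food processor's white motor base without its bowl, 150 mm (x) by 130 mm (y), fixed. Origin: centre of its underside, on the worktop; z up; a metal dial on its -x face. Flat top 70 mm above the worktop; on it a round collar 74 mm across at its mouth (58 mm inside), up to 98 mm high, round the drive coupling.
- coupling_mouth (a point): Centre of the drive coupling's top face, amid the motor base, 105 mm above the worktop. Four 12 mm square metal posts leave a cross of two slots 10 mm wide, open at the ends, along this point's x and y axes (z up). It starts at any angle to the base and turns only stiffly (0.25 N m): turn the spindle to suit it. The black sprung seat lies in the slots 14 mm below this point.
- seat (a joint): The black sprung seat at the bottom of the slots: 0 when up, grows (m) as it is pushed down, 0.012 at most. The spring gives 3 N at 0 and 600 N/m more. With the spindle fully home, flange on the posts, it reads 0.008 and takes about 8 N in all; when let go it lifts the spindle again.
- caddy: Light wooden block, 170 mm (x) by 76 mm (y), 40 mm high, fixed. Origin: centre of its underside. Two vertical round through-wells, 35 mm across, at x = -45 and +45 mm. The spindle stands in either one, its tip 18 mm above the worktop.
- disc_stem: White stem in the caddy's other well, 78 mm tall, like the spindle but with a round knob 30 mm across on top and a round foot which does not fit the coupling. Leave it. Origin: centre of its lower tip.
- honey_jar: Honey jar, 71 mm across, 110 mm tall, bystander. Origin: centre of its underside.
- salt_shaker: Salt shaker, 44 mm across, 90 mm tall, bystander. Origin: centre of its underside.
- spice_jar: Spice jar with a black cap, 41 mm across, 105 mm tall, bystander. Origin: centre of its underside.
- orange: Orange, 82 mm across, bystander near the right front edge. Origin: its underside.
Mind the look-alikes: they are no part of the job. What is shaped like the spindle but pink, purple or yellow is not meant.

How it is judged:
By the outcome, as a careful person would: the job done as asked, in the order asked, and still so for the second after the job is handed in, while the arm keeps its last pose, push and grip.
It also fails if it takes over 38 s, if anything falls off the work surface, if the arm or the gripper's body presses on something with over 40 N, if the wrist force passes 120 N, or if a joint passes its speed limit or range.

## Working session

There is one attempt and no reset: what is moved stays moved. The work goes in short steps, Python scripts to look and compute and a tool call to move; the robot and the scene stay as the last step left them, time stands still between calls to the robot, and variables do not carry over. Pictures are saved under pics/ and viewed, at most 10 in all, crops included, and the job is handed in when it is done.

Besides the shell and the picture viewer there is one more tool, called after "Request:" as name(argument=value, ...), one argument or row to a line, values as JSON. drive_tool: Moves the arm, as the interface text tells. Its arguments: {"type":"object","properties":{"motion":{"type":"array"},"gripper":{"type":"number"},"force":{"type":"number"}},"required":["motion"]}

```bash
mkdir -p pics; cat > h.py <<'E'
import numpy as np, cv2
from station import sensors, capture, job_done, robot
def cloud(c):
    z=c["z_map"]; v,u=np.mgrid[:z.shape[0],:z.shape[1]]
    P=np.stack([(u-c["cx"])/c["fx"]*z,-(v-c["cy"])/c["fy"]*z,-z],-1)
    W=P@c["pose"][:3,:3].T+c["pose"][:3,3]; W[z==0]=np.nan
    return W
E
python3 - <<'E'
from h import *
for n in("top","side"):
    c=capture(n); cv2.imwrite(f"pics/{n}0.png",c["color"][:,:,::-1]); np.savez(f"{n}0.npz",**c)
    print(n,{k:v for k,v in c.items() if k not in("color","z_map")})
print(sensors.state())
print([a for a in dir(robot) if a[0]!='_'])
E
```

```text
top {'fx': 350.0111141600815, 'fy': 350.0111141600815, 'cx': 254.30170053415281, 'cy': 191.07206532926838, 'pose': array([[-0.02334095,  0.97491909, -0.22133224,  0.23129782],
       [-0.9997245 , -0.02330985,  0.00275287,  0.16018121],
       [-0.0024754 ,  0.22133551,  0.97519458,  1.29126996],
       [ 0.        ,  0.        ,  0.        ,  1.        ]])}
side {'fx': 411.0305176696428, 'fy': 411.0305176696428, 'cx': 256.7390468734968, 'cy': 191.8420017489888, 'pose': array([[-0.80074295,  0.40870914, -0.43791274,  0.01940814],
       [-0.59891494, -0.53337521,  0.59733725,  0.83226723],
       [ 0.0105654 ,  0.74058607,  0.67187845,  0.84122282],
       [ 0.        ,  0.        ,  0.        ,  1.        ]])}
{'clock': 0.1, 'joint_pos': array([-1.27500609e+00,  3.42623387e-01,  1.52490986e+00,  2.10083717e-06,
        1.27541794e+00, -1.45997770e-01]), 'joint_velocities': array([-0.00037693, -0.00107059, -0.00259664, -0.00047668,  0.00056539,
        0.00040141]), 'effort': array([ 1.25599741e-03, -4.32001233e+01, -2.44697589e+01,  7.19156116e-02,
        5.26074786e-02, -3.00604938e-05]), 'position': array([ 0.22438178, -0.47423214,  0.22613392]), 'ee_rot': array([ 9.75701804e-01,  2.19101641e-01, -4.98250014e-05, -6.77436779e-04]), 'wrist_force': array([0.04596596, 0.57158988, 1.22407374]), 'moment': array([0.03928761, 0.01756101, 0.01765606]), 'gripper_force': 0.0, 'width': 0.0920225611048532}
['PlanningError', 'pinch_z']
```

View pics/top0.png

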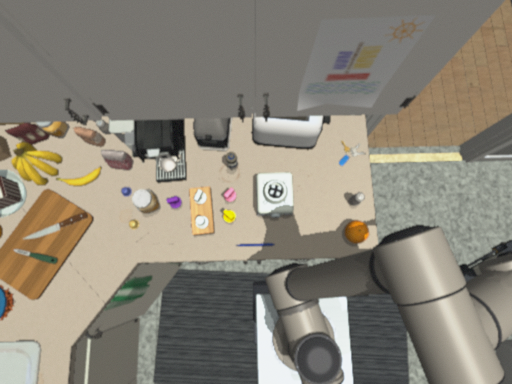

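View pics/side0.png

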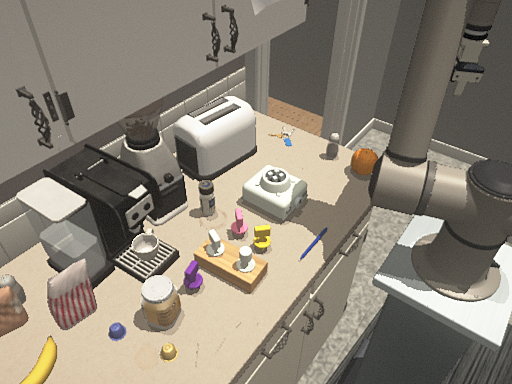

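The top view shows the caddy at (201,210) with white tops at (200,197) and (202,222), and the motor base at (275,192). In the side view the caddy's white parts are at (214,240), which looks like the bar, and (245,257), which looks like the knob. Look-alikes in the side view are pink (240,222), yellow (262,237) and purple (192,277). I'll check with one close crop of both views.

```bash
python3 - <<'E'
from h import *
t=np.load("top0.npz"); s=np.load("side0.npz")
a=cv2.resize(t["color"][165:245,180:310],None,fx=6,fy=6,interpolation=cv2.INTER_CUBIC)[:300*2//1]
b=cv2.resize(s["color"][160:290,180:320],None,fx=4,fy=4,interpolation=cv2.INTER_CUBIC)
a=cv2.resize(t["color"][165:240,185:300],(400,261),interpolation=cv2.INTER_CUBIC)
a2=cv2.resize(t["color"][172:212,255:297],(400,380)[::1],interpolation=cv2.INTER_CUBIC)[:339]
b=cv2.resize(s["color"][160:290,180:280],(400,520),interpolation=cv2.INTER_CUBIC)
out=np.zeros((600,800,3),np.uint8); out[:261,:400]=a; out[261:600,:400]=a2; out[:520,400:]=b
cv2.imwrite("pics/crop.png",out[:,:,::-1])
for n,c in(("top",t),("side",s)):
    W=cloud(c)
    # caddy top points, bar grips
    m=(abs(W[...,2]-0.04)<.006)&(c["color"][...,0]>c["color"][...,2].astype(int)+40)
    v,u=np.where(m); k=((u>180)&(u<218)&(v>180)&(v<240)) if n=="top" else ((u>190)&(u<272)&(v>225)&(v<292))
    p=W[m][k]; print(n,"caddy",len(p),cv2.minAreaRect(p[:,:2].astype(np.float32)*1000))
    for (u,v) in ([(200,197),(202,222),(275,192)] if n=="top" else [(214,237),(245,253),(275,180)]):
        p=W[v-12:v+13,u-12:u+13].reshape(-1,3); q=p[p[:,2]>.085]
        if u<270: print(n,(u,v),len(q),q.mean(0) if len(q) else p[:,2].max(), cv2.minAreaRect(q[:,:2].astype(np.float32)*1000) if len(q)>3 else "")
    v0,u0=(165,250) if n=="top" else (155,235)
    R=W[v0:v0+70,u0:u0+75].reshape(-1,3)
    q=R[(abs(R[:,2]-.07)<.006)];print(n,"base top",len(q),cv2.minAreaRect(q[:,:2].astype(np.float32)*1000))
    q=R[(abs(R[:,2]-.098)<.01)];print(n,"collar+",len(q),cv2.minAreaRect(q[:,:2].astype(np.float32)*1000))
E
```

```text
top caddy 695 ((449.6304931640625, 351.1864318847656), (171.1389617919922, 76.55097961425781), 4.743060111999512)
top (200, 197) 56 [0.49256117 0.35445766 0.09499416] ((493.50750732421875, 354.78607177734375), (14.516096115112305, 38.925289154052734), 64.62068176269531)
top (202, 222) 59 [0.40396936 0.34659428 0.09606334] ((404.6484069824219, 347.23321533203125), (27.95746612548828, 26.99666404724121), 25.118614196777344)
top base top 979 ((502.4263610839844, 82.89109802246094), (145.91998291015625, 127.30897521972656), 1.10292387008667)
top collar+ 266 ((502.43511962890625, 83.69515228271484), (78.69474792480469, 76.74360656738281), 26.51030731201172)
side caddy 1207 ((451.87799072265625, 322.1334533691406), (172.6137237548828, 143.40431213378906), 2.681140899658203)
side (214, 237) 107 [0.49298218 0.35910918 0.09523222] ((494.1121826171875, 357.10430908203125), (15.906557083129883, 40.20304489135742), 66.13953399658203)
side (245, 253) 135 [0.40354446 0.35173514 0.09502396] ((404.8505859375, 350.0282287597656), (28.655885696411133, 28.30645751953125), 47.20785903930664)
side base top 937 ((503.60845947265625, 144.35235595703125), (146.61265563964844, 246.59951782226562), 0.33092182874679565)
side collar+ 426 ((501.5789794921875, 86.23995971679688), (76.90585327148438, 78.68844604492188), 6.476178169250488)
```

View pics/crop.png

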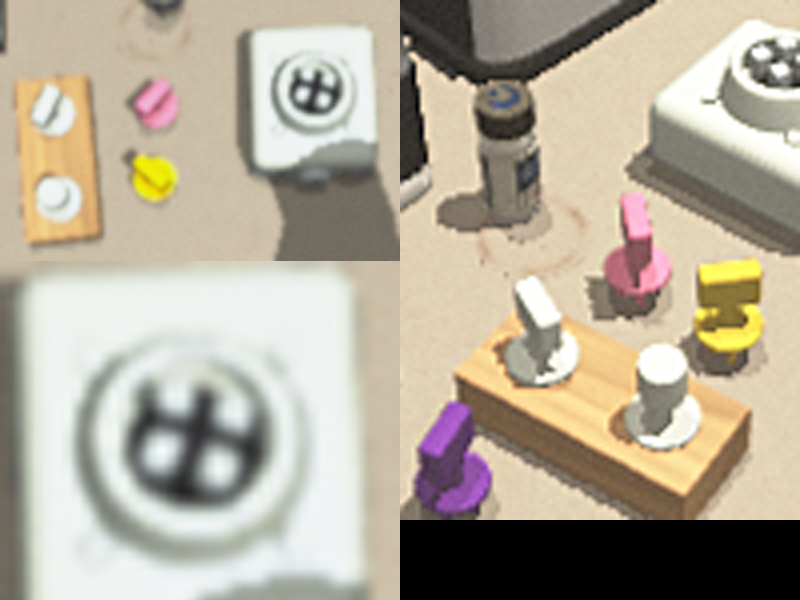

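The crop confirms it: the bar-gripped white spindle is the far one in the caddy at side (214,240), top (200,197). The knob stem is the near one, and pink, yellow and purple are decoys. The coupling's four posts are visible, with the cross turned a little from the base. I'll fit its yaw and centre next.

```bash
cat > fit.py <<'E'
from h import *
def rect(c,x0,y0,z,h=.04,s=.0005):
    n=int(2*h/s); j,i=np.mgrid[:n,:n]
    W=np.stack([x0-h+i*s,y0-h+j*s,np.full(i.shape,z)],-1)
    P=(W-c["pose"][:3,3])@c["pose"][:3,:3]
    u=c["fx"]*P[...,0]/-P[...,2]+c["cx"]; v=-c["fy"]*P[...,1]/-P[...,2]+c["cy"]
    return cv2.remap(cv2.cvtColor(c["color"],cv2.COLOR_RGB2GRAY),u.astype(np.float32),v.astype(np.float32),cv2.INTER_CUBIC)
E
python3 - <<'E'
from fit import *
for n,x0,y0 in(("top",.5024,.0835),("side",.5016,.086)):
    c=dict(np.load(n+"0.npz")); im=rect(c,x0,y0,.105).astype(np.float32)
    cv2.imwrite(f"pics/r_{n}.png",cv2.resize(im.astype(np.uint8)[::-1],(400,400)))
    blur=5 if n=="top" else 3.5
    best=[]
    for d in range(-45,45):
        a=np.deg2rad(d); N=92; j,i=np.mgrid[:N,:N]; X=(i-45.5)*.0005;Y=(j-45.5)*.0005
        p=np.cos(a)*X+np.sin(a)*Y;q=-np.sin(a)*X+np.cos(a)*Y
        T=((abs(abs(p)-.011)<.006)&(abs(abs(q)-.011)<.006)).astype(np.float32)
        M=(np.hypot(X,Y)<.0225).astype(np.float32)
        T=cv2.GaussianBlur(T,(0,0),blur)
        r=cv2.matchTemplate(im,T,cv2.TM_CCOEFF_NORMED,mask=M); r[~np.isfinite(r)]=-1
        r[:19]=r[-19:]=-1; r[:,:19]=r[:,-19:]=-1
        _,v,_,l=cv2.minMaxLoc(r); best.append((round(v,4),d,x0-.04+(l[0]+45.5)*.0005,y0-.04+(l[1]+45.5)*.0005))
    print(n,*sorted(best)[::-1][:6],sep="\n")
a=[cv2.imread(f"pics/r_{n}.png") for n in("top","side")]; cv2.imwrite("pics/r.png",np.hstack(a))
s=sensors.state(); from scipy.spatial.transform import Rotation as R
print(R.from_quat(s["ee_rot"]).as_matrix())
E
```

```text
top
(0.8563, -17, 0.50415, 0.08375)
(0.8557, -16, 0.50415, 0.08375)
(0.854, -18, 0.50415, 0.08375)
(0.8513, -15, 0.5046499999999999, 0.08375)
(0.848, -19, 0.50415, 0.08375)
(0.844, -14, 0.5046499999999999, 0.08375)
side
(0.9083, -19, 0.5033500000000001, 0.08474999999999999)
(0.9076, -18, 0.5033500000000001, 0.08474999999999999)
(0.905, -20, 0.5033500000000001, 0.08474999999999999)
(0.9033, -17, 0.5033500000000001, 0.08474999999999999)
(0.8974, -21, 0.5033500000000001, 0.08474999999999999)
(0.8952, -16, 0.5033500000000001, 0.08474999999999999)
[[ 9.03988937e-01  4.27555664e-01 -3.94083707e-04]
 [ 4.27555799e-01 -9.03988024e-01  1.30011909e-03]
 [ 1.99626332e-04 -1.34378605e-03 -9.99999077e-01]]
```

View pics/r.png

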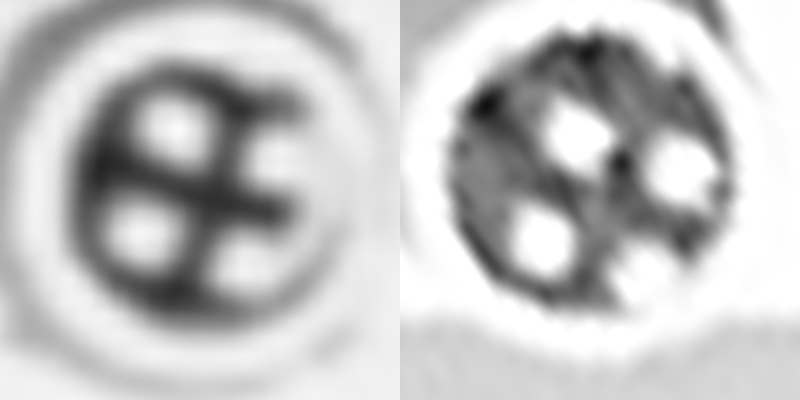

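Request:
drive_tool(
  motion=[
    {"dx":50,"dy":-33,"az":-10},
    {"dx":103,"dy":-68,"az":-20},
    {"dx":155,"dy":-103,"az":-30},
    {"dx":207,"dy":-138,"az":-40},
    {"dx":258,"dy":-172,"az":-50},
    {"dx":310,"dy":-206,"az":-60},
    {"dx":362,"dy":-240,"az":-70},
    {"dx":413,"dy":-275,"az":-80},
  ],
  gripper=50,
  force=30,
)

```text
schema error: expected keys dx, dy, dz, ax, ay, az
```

```bash
cat >> h.py <<'E'
from scipy.spatial.transform import Rotation as Rn
def togo(xyz,yaw):  # tool-x yaw deg; shift mm & turn deg in tool axes
    s=sensors.state(); R=Rn.from_quat(s["ee_rot"]); a=np.deg2rad(yaw)
    G=Rn.from_matrix([[np.cos(a),np.sin(a),0],[np.sin(a),-np.cos(a),0],[0,0,-1]])
    print("shift",(R.inv().apply(np.array(xyz)-s["position"])*1000).round(1),"turn",np.rad2deg((R.inv()*G).as_rotvec()).round(2),
      "t",round(s["clock"],2),"pos",s["position"].round(4),"F",s["wrist_force"].round(1),"M",s["moment"].round(2),"w",round(s["width"],4),"g",round(s["gripper_force"],1),"q",s["joint_pos"].round(2))
E
python3 -c "
from h import *
togo([.494,.356,.16],155)"
```

```text
shift [ 598.7 -635.2   67.1] turn [-3.0000e-02 -9.0000e-02 -1.2969e+02] t 0.1 pos [ 0.2244 -0.4742  0.2261] F [0.  0.6 1.2] M [0.04 0.02 0.02] w 0.092 g 0.0 q [-1.28  0.34  1.52  0.    1.28 -0.15]
```

All six keys are required in every row.

Request:
drive_tool(
  motion=[
    {"dx":50,"dy":-33,"dz":0,"ax":0,"ay":0,"az":-10},
    {"dx":103,"dy":-68,"dz":0,"ax":0,"ay":0,"az":-20},
    {"dx":155,"dy":-103,"dz":0,"ax":0,"ay":0,"az":-30},
    {"dx":207,"dy":-138,"dz":0,"ax":0,"ay":0,"az":-40},
    {"dx":258,"dy":-172,"dz":0,"ax":0,"ay":0,"az":-50},
    {"dx":310,"dy":-206,"dz":0,"ax":0,"ay":0,"az":-60},
    {"dx":362,"dy":-240,"dz":0,"ax":0,"ay":0,"az":-70},
    {"dx":413,"dy":-275,"dz":0,"ax":0,"ay":0,"az":-80},
  ],
  gripper=50,
  force=30,
)

```text
clock: 1.1
position: [0.4809, -0.0475, 0.2266]
ee_rot: [0.604, 0.797, -0.0, 0.0]
wrist_force: [0.5, -0.6, -0.2]
width: 0.05
gripper_force: 0.0
```

```bash
python3 -c "
from h import *
togo([.494,.356,.16],155)"
```

```text
shift [385.  121.4  66.5] turn [-1.000e-02  1.000e-02 -4.935e+01] t 1.1 pos [ 0.4809 -0.0475  0.2266] F [ 0.5 -0.6 -0.2] M [-0.04 -0.18 -0.01] w 0.05 g 0.0 q [-0.26  0.27  1.63 -0.    1.24 -0.53]
```

Request:
drive_tool(
  motion=[
    {"dx":50,"dy":16,"dz":0,"ax":0,"ay":0,"az":-7},
    {"dx":105,"dy":33,"dz":0,"ax":0,"ay":0,"az":-14},
    {"dx":160,"dy":50,"dz":0,"ax":0,"ay":0,"az":-21},
    {"dx":215,"dy":68,"dz":0,"ax":0,"ay":0,"az":-28},
    {"dx":270,"dy":85,"dz":10,"ax":0,"ay":0,"az":-35},
    {"dx":325,"dy":103,"dz":30,"ax":0,"ay":0,"az":-42},
    {"dx":370,"dy":117,"dz":50,"ax":0,"ay":0,"az":-48},
    {"dx":385,"dy":121,"dz":66,"ax":0,"ay":0,"az":-49.5},
  ],
)

```text
clock: 2.1
position: [0.4943, 0.3561, 0.1589]
ee_rot: [0.216, 0.976, -0.0, -0.001]
wrist_force: [0.9, -0.5, -0.7]
width: 0.0503
gripper_force: 0.0
```

```bash
python3 -c "
from h import *
togo([.494,.356,.062],155)
c=capture('side');t=capture('top')
a=cv2.resize(c['color'][140:290,140:340],(600,450));b=cv2.resize(t['color'][150:250,160:240],(200,250))
o=np.zeros((450,800,3),np.uint8);o[:,:600]=a;o[:250,600:]=b
cv2.imwrite('pics/pre.png',o[:,:,::-1])"
```

```text
shift [ 0.2 -0.1 96.9] turn [-0.07 -0.06  0.04] t 2.1 pos [0.4943 0.3561 0.1589] F [ 0.9 -0.5 -0.7] M [ 0.04 -0.18  0.03] w 0.0503 g 0.0 q [ 0.5   0.55  1.38  0.    1.21 -0.64]
```

View pics/pre.png

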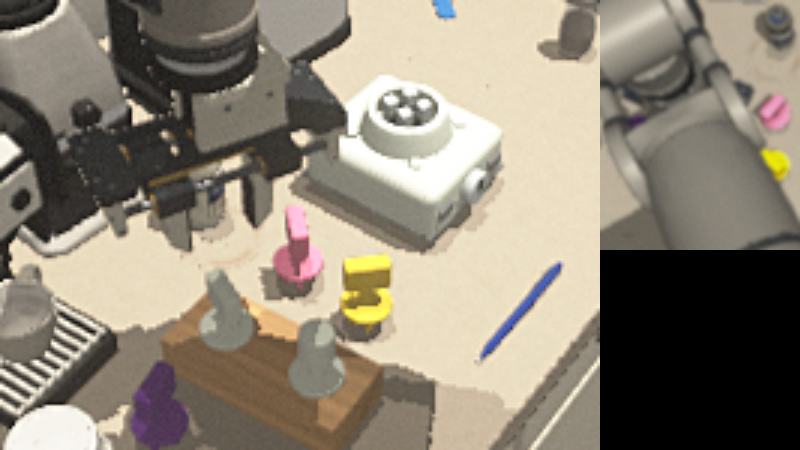

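The open fingers at (180,225) and (255,200) straddle the spindle at (225,305), which still stands in its well. Descending now.

Request:
drive_tool(
  motion=[
    {"dx":0,"dy":0,"dz":20,"ax":0,"ay":0,"az":0},
    {"dx":0,"dy":0,"dz":42,"ax":0,"ay":0,"az":0},
    {"dx":0,"dy":0,"dz":62,"ax":0,"ay":0,"az":0},
    {"dx":0,"dy":0,"dz":78,"ax":0,"ay":0,"az":0},
    {"dx":0,"dy":0,"dz":90,"ax":0,"ay":0,"az":0},
    {"dx":0,"dy":0,"dz":97,"ax":0,"ay":0,"az":0},
    {"dx":0,"dy":0,"dz":97,"ax":0,"ay":0,"az":0},
  ],
)

```text
clock: 3.08
position: [0.4952, 0.3537, 0.0635]
ee_rot: [0.218, 0.976, -0.0, -0.0]
wrist_force: [-0.5, 0.5, -0.8]
width: 0.05
gripper_force: 0.0
```

Request:
drive_tool(
  motion=[
    {"dx":0,"dy":0,"dz":0,"ax":0,"ay":0,"az":0},
    {"dx":0,"dy":0,"dz":0,"ax":0,"ay":0,"az":0},
    {"dx":0,"dy":0,"dz":0,"ax":0,"ay":0,"az":0},
    {"dx":0,"dy":0,"dz":0,"ax":0,"ay":0,"az":0},
    {"dx":0,"dy":0,"dz":0,"ax":0,"ay":0,"az":0},
  ],
  gripper=5,
  force=35,
)

```text
clock: 3.7
position: [0.4954, 0.354, 0.0639]
ee_rot: [0.218, 0.976, 0.0, 0.0]
wrist_force: [0.7, 0.7, 0.6]
width: 0.0159
gripper_force: 35.0
```

```bash
python3 -c "
from h import *
togo([.494,.356,.182],155)"
```

```text
shift [   2.1    1.3 -118.1] turn [ 0.02  0.02 -0.18] t 3.7 pos [0.4954 0.354  0.0639] F [0.7 0.7 0.6] M [ 0.1  -0.14  0.05] w 0.0159 g 35.0 q [ 0.49  0.65  1.48 -0.    1.01 -0.64]
```

Request:
drive_tool(
  motion=[
    {"dx":0,"dy":0,"dz":-8,"ax":0,"ay":0,"az":0},
    {"dx":0,"dy":0,"dz":-22,"ax":0,"ay":0,"az":0},
    {"dx":0,"dy":0,"dz":-40,"ax":0,"ay":0,"az":0},
    {"dx":0,"dy":0,"dz":-60,"ax":0,"ay":0,"az":0},
    {"dx":0,"dy":0,"dz":-80,"ax":0,"ay":0,"az":0},
    {"dx":0,"dy":0,"dz":-100,"ax":0,"ay":0,"az":0},
    {"dx":0,"dy":0,"dz":-115,"ax":0,"ay":0,"az":0},
    {"dx":0,"dy":0,"dz":-120,"ax":0,"ay":0,"az":0},
  ],
)

```text
clock: 4.7
position: [0.4957, 0.3541, 0.1851]
ee_rot: [0.218, 0.976, 0.001, 0.001]
wrist_force: [-0.4, 0.1, -1.0]
width: 0.0156
gripper_force: 35.0
```

```bash
python3 -c "
from h import *
togo([.5035,.084,.184],162.5)
c=capture('side')
cv2.imwrite('pics/lift.png',cv2.resize(c['color'][130:290,140:340],(750,600))[:,:,::-1])"
```

```text
shift [-122.  -241.1    0.9] turn [ 0.09  0.08 -7.68] t 4.7 pos [0.4957 0.3541 0.1851] F [-0.4  0.1 -1. ] M [ 0.06 -0.17 -0.04] w 0.0156 g 35.0 q [ 0.49  0.53  1.34 -0.    1.27 -0.64]
```

View pics/lift.png

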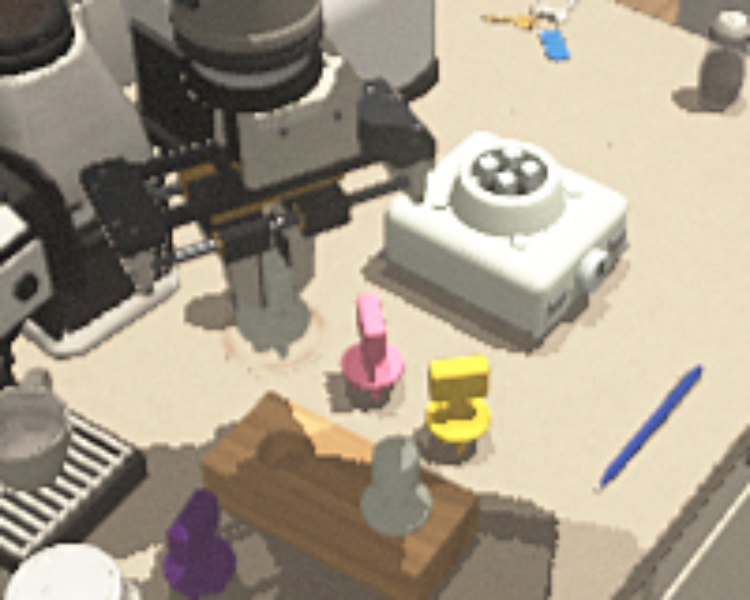

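The spindle is held below the fingers (flange at (272,325)), and the knob stem is still in the caddy. Moving over the coupling.

Request:
drive_tool(
  motion=[
    {"dx":-12,"dy":-24,"dz":0,"ax":0,"ay":0,"az":-1},
    {"dx":-30,"dy":-60,"dz":0,"ax":0,"ay":0,"az":-2},
    {"dx":-50,"dy":-99,"dz":0,"ax":0,"ay":0,"az":-3},
    {"dx":-70,"dy":-138,"dz":0,"ax":0,"ay":0,"az":-4},
    {"dx":-90,"dy":-178,"dz":0,"ax":0,"ay":0,"az":-5},
    {"dx":-108,"dy":-214,"dz":0,"ax":0,"ay":0,"az":-6},
    {"dx":-119,"dy":-235,"dz":0,"ax":0,"ay":0,"az":-7},
    {"dx":-122,"dy":-241,"dz":0,"ax":0,"ay":0,"az":-7.7},
  ],
)

```text
clock: 5.75
position: [0.5029, 0.0827, 0.1832]
ee_rot: [0.153, 0.988, -0.0, -0.001]
wrist_force: [0.3, 0.1, -1.5]
width: 0.0159
gripper_force: 35.0
```

```bash
python3 - <<'E'
from h import *
togo([.5035,.084,.16],162.5)
c=capture('side'); np.savez("side1.npz",**c); t=capture('top'); np.savez("top1.npz",**t)
W=cloud(c)
for lo,hi in((.135,.15),(.15,.158),(.158,.164),(.164,.17),(.17,.185)):
    m=(W[...,2]>lo)&(W[...,2]<hi)&(np.hypot(W[...,0]-.5035,W[...,1]-.084)<.03)
    q=W[m]
    if len(q)>4: print(lo,len(q),q.mean(0).round(4),q.min(0).round(4),q.max(0).round(4))
a=cv2.resize(c['color'][140:240,215:335],(600,500),interpolation=cv2.INTER_CUBIC)
cv2.imwrite('pics/over.png',a[:,:,::-1])
E
```

```text
shift [-0.2  1.4 23.2] turn [-0.02 -0.06 -0.08] t 5.75 pos [0.5029 0.0827 0.1832] F [ 0.3  0.1 -1.5] M [ 0.12 -0.1  -0.02] w 0.0159 g 35.0 q [ 0.01  0.36  1.63 -0.    1.15 -1.25]
0.135 21 [0.4989 0.0917 0.145 ] [0.4874 0.0866 0.1392] [0.5073 0.0995 0.1498]
0.15 7 [0.4965 0.0939 0.1521] [0.4878 0.0889 0.1501] [0.5068 0.0995 0.1546]
0.158 20 [0.4965 0.096  0.1627] [0.4796 0.0759 0.1601] [0.5205 0.1061 0.1639]
0.164 106 [0.4991 0.088  0.1662] [0.48   0.0617 0.164 ] [0.5236 0.1072 0.1694]
0.17 15 [0.4995 0.0885 0.1752] [0.4941 0.0825 0.1706] [0.5102 0.0917 0.1804]
```

View pics/over.png

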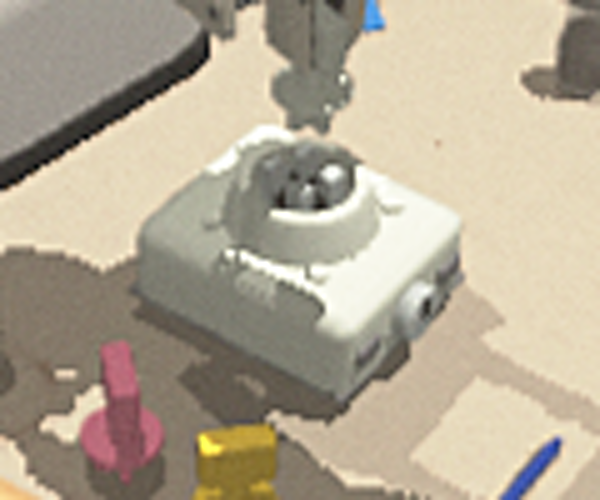

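```bash
python3 - <<'E'
from h import *
for f in("side1","top1","side0"):
    c=dict(np.load(f+".npz")); W=cloud(c)
    x0,y0,z0,z1=(.503,.084,.158,.171) if f[-1]=="1" else (.494,.356,.038,.05)
    m=(W[...,2]>z0)&(W[...,2]<z1)&(np.hypot(W[...,0]-x0,W[...,1]-y0)<.03)
    if f=="side0": m&=(c["color"][...,0]<c["color"][...,2].astype(int)+30)
    q=W[m]
    if len(q)<5: print(f,len(q)); continue
    h=cv2.convexHull((q[:,:2]*1000).astype(np.float32))
    print(f,len(q),q[:,2].mean(),cv2.minEnclosingCircle(h),cv2.fitEllipse(h))
E
```

```text
side1 127 0.1656820671693419 ((501.314208984375, 84.34549713134766), 23.013582229614258) ((501.2890930175781, 84.73220825195312), (43.38924789428711, 45.59538269042969), 2.826047420501709)
top1 4
side0 150 0.04653459656748996 ((494.01922607421875, 357.18951416015625), 22.990686416625977) ((494.28350830078125, 357.0516052246094), (42.993064880371094, 45.49500274658203), 26.377166748046875)
```

Request:
drive_tool(
  motion=[
    {"dx":-1,"dy":0.6,"dz":3,"ax":0,"ay":0,"az":0},
    {"dx":-2.1,"dy":1.3,"dz":8,"ax":0,"ay":0,"az":0},
    {"dx":-2.1,"dy":1.3,"dz":14,"ax":0,"ay":0,"az":0},
    {"dx":-2.1,"dy":1.3,"dz":20,"ax":0,"ay":0,"az":0},
    {"dx":-2.1,"dy":1.3,"dz":25,"ax":0,"ay":0,"az":0},
    {"dx":-2.1,"dy":1.3,"dz":28,"ax":0,"ay":0,"az":0},
    {"dx":-2.1,"dy":1.3,"dz":28,"ax":0,"ay":0,"az":0},
  ],
)

```text
clock: 6.72
position: [0.5054, 0.0844, 0.1555]
ee_rot: [0.152, 0.988, -0.0, -0.0]
wrist_force: [0.7, -0.7, -0.9]
width: 0.0159
gripper_force: 35.0
```

Request:
drive_tool(
  motion=[
    {"dx":0,"dy":0,"dz":1,"ax":0,"ay":0,"az":0},
    {"dx":0,"dy":0,"dz":2,"ax":0,"ay":0,"az":0},
    {"dx":0,"dy":0,"dz":3,"ax":0,"ay":0,"az":0},
    {"dx":0,"dy":0,"dz":4,"ax":0,"ay":0,"az":0},
    {"dx":0,"dy":0,"dz":5,"ax":0,"ay":0,"az":0},
    {"dx":0,"dy":0,"dz":6,"ax":0,"ay":0,"az":0},
    {"dx":0,"dy":0,"dz":7,"ax":0,"ay":0,"az":0},
  ],
)

```text
clock: 7.6
position: [0.5055, 0.0845, 0.1486]
ee_rot: [0.152, 0.988, -0.0, 0.0]
wrist_force: [0.0, -0.1, -1.0]
width: 0.0159
gripper_force: 35.0
```

```bash
python3 -c "
from h import *
togo([.505,.0835,.129],162.5)"
```

```text
shift [ 0.2 -1.1 19.6] turn [-0.    0.    0.01] t 7.6 pos [0.5055 0.0845 0.1486] F [ 0.  -0.1 -1. ] M [ 0.08 -0.08 -0.01] w 0.0159 g 35.0 q [ 0.02  0.4   1.67 -0.    1.07 -1.25]
```

Request:
drive_tool(
  motion=[
    {"dx":0.2,"dy":-1,"dz":0.5,"ax":0,"ay":0,"az":0},
    {"dx":0.2,"dy":-1,"dz":1.5,"ax":0,"ay":0,"az":0},
    {"dx":0.2,"dy":-1,"dz":2.5,"ax":0,"ay":0,"az":0},
    {"dx":0.2,"dy":-1,"dz":3.5,"ax":0,"ay":0,"az":0},
    {"dx":0.2,"dy":-1,"dz":4.5,"ax":0,"ay":0,"az":0},
    {"dx":0.2,"dy":-1,"dz":5,"ax":0,"ay":0,"az":0},
  ],
)

```text
clock: 8.35
position: [0.505, 0.0836, 0.1436]
ee_rot: [0.152, 0.988, -0.0, -0.0]
wrist_force: [-0.6, -0.0, -1.2]
width: 0.0158
gripper_force: 35.0
```

```bash
python3 -c "
from h import *
togo([.505,.0835,.129],162.5)"
```

```text
shift [-0.  -0.1 14.6] turn [-0.01 -0.    0.02] t 8.35 pos [0.505  0.0836 0.1436] F [-0.6 -0.  -1.2] M [ 0.08 -0.1   0.01] w 0.0158 g 35.0 q [ 0.01  0.4   1.68 -0.    1.06 -1.25]
```

Tip is about 7.5 mm into the slots with no contact force, so it is meshing. Continuing down towards the seat.

Request:
drive_tool(
  motion=[
    {"dx":0,"dy":0,"dz":1,"ax":0,"ay":0,"az":0},
    {"dx":0,"dy":0,"dz":2,"ax":0,"ay":0,"az":0},
    {"dx":0,"dy":0,"dz":3,"ax":0,"ay":0,"az":0},
    {"dx":0,"dy":0,"dz":4,"ax":0,"ay":0,"az":0},
    {"dx":0,"dy":0,"dz":5,"ax":0,"ay":0,"az":0},
    {"dx":0,"dy":0,"dz":6,"ax":0,"ay":0,"az":0},
    {"dx":0,"dy":0,"dz":7,"ax":0,"ay":0,"az":0},
    {"dx":0,"dy":0,"dz":8,"ax":0,"ay":0,"az":0},
  ],
)

```text
clock: 9.35
position: [0.5051, 0.0836, 0.1359]
ee_rot: [0.152, 0.988, -0.0, 0.0]
wrist_force: [-1.3, 0.1, 2.7]
width: 0.0155
gripper_force: 35.0
```

Request:
drive_tool(
  motion=[
    {"dx":0,"dy":0,"dz":0.7,"ax":0,"ay":0,"az":0},
    {"dx":0,"dy":0,"dz":1.4,"ax":0,"ay":0,"az":0},
    {"dx":0,"dy":0,"dz":2.1,"ax":0,"ay":0,"az":0},
    {"dx":0,"dy":0,"dz":2.8,"ax":0,"ay":0,"az":0},
    {"dx":0,"dy":0,"dz":3.5,"ax":0,"ay":0,"az":0},
    {"dx":0,"dy":0,"dz":4,"ax":0,"ay":0,"az":0},
  ],
)

```text
clock: 10.1
position: [0.5051, 0.0836, 0.1318]
ee_rot: [0.152, 0.988, -0.0, 0.0]
wrist_force: [-1.0, -0.1, 5.0]
width: 0.0161
gripper_force: 35.0
```

```bash
python3 -c "
from h import *
togo([.505,.0835,.129],162.5)"
```

```text
shift [ 0.1 -0.1  2.8] turn [-0.    0.01  0.01] t 10.1 pos [0.5051 0.0836 0.1318] F [-1.  -0.1  5. ] M [0.06 0.08 0.03] w 0.0161 g 35.0 q [ 0.01  0.42  1.7  -0.    1.03 -1.25]
```

Request:
drive_tool(
  motion=[
    {"dx":0,"dy":0,"dz":0.5,"ax":0,"ay":0,"az":0},
    {"dx":0,"dy":0,"dz":1,"ax":0,"ay":0,"az":0},
    {"dx":0,"dy":0,"dz":1.5,"ax":0,"ay":0,"az":0},
    {"dx":0,"dy":0,"dz":2,"ax":0,"ay":0,"az":0},
    {"dx":0,"dy":0,"dz":2.5,"ax":0,"ay":0,"az":0},
  ],
)

```text
clock: 10.72
position: [0.5051, 0.0836, 0.1294]
ee_rot: [0.152, 0.988, -0.0, 0.0]
wrist_force: [-2.5, -0.1, 6.2]
width: 0.0155
gripper_force: 35.0
```

Request:
drive_tool(
  motion=[
    {"dx":0,"dy":0,"dz":0.3,"ax":0,"ay":0,"az":0},
    {"dx":0,"dy":0,"dz":0.6,"ax":0,"ay":0,"az":0},
  ],
)

```text
clock: 10.98
position: [0.5051, 0.0836, 0.1288]
ee_rot: [0.152, 0.988, -0.0, 0.0]
wrist_force: [-2.1, -0.3, 6.6]
width: 0.016
gripper_force: 35.0
```

Request:
drive_tool(
  motion=[
    {"dx":0,"dy":0,"dz":0.3,"ax":0,"ay":0,"az":0},
    {"dx":0,"dy":0,"dz":0.6,"ax":0,"ay":0,"az":0},
  ],
)

```text
clock: 11.22
position: [0.5052, 0.0836, 0.1287]
ee_rot: [0.152, 0.988, -0.0, 0.0]
wrist_force: [-3.1, 0.2, 12.9]
width: 0.0159
gripper_force: 35.0
```

Request:
drive_tool(
  motion=[
    {"dx":0,"dy":0,"dz":0.3,"ax":0,"ay":0,"az":0},
    {"dx":0,"dy":0,"dz":0.3,"ax":0,"ay":0,"az":0},
  ],
)

```text
clock: 11.48
position: [0.5052, 0.0836, 0.1287]
ee_rot: [0.152, 0.988, 0.0, 0.001]
wrist_force: [-3.1, -0.0, 13.2]
width: 0.0158
gripper_force: 35.0
```

Request:
drive_tool(
  motion=[
    {"dx":0,"dy":0,"dz":0.2,"ax":0,"ay":0,"az":0},
    {"dx":0,"dy":0,"dz":0.3,"ax":0,"ay":0,"az":0},
    {"dx":0,"dy":0,"dz":0.3,"ax":0,"ay":0,"az":0},
    {"dx":0,"dy":0,"dz":0.3,"ax":0,"ay":0,"az":0},
  ],
  force=45,
)

```text
clock: 11.98
position: [0.5052, 0.0836, 0.1287]
ee_rot: [0.152, 0.988, 0.0, 0.001]
wrist_force: [-5.1, 0.1, 14.8]
width: 0.0158
gripper_force: 45.0
```

```bash
python3 - <<'E'
from h import *
togo([.505,.0835,.1287],162.5)
c=capture('side'); W=cloud(c)
m=(W[...,2]>.104)&(W[...,2]<.118)&(np.hypot(W[...,0]-.503,W[...,1]-.085)<.028)&(np.hypot(W[...,0]-.503,W[...,1]-.085)>.012)
print(m.sum(),np.median(W[m][:,2]),cv2.minEnclosingCircle((W[m][:,:2]*1000).astype(np.float32)))
cv2.imwrite('pics/end.png',cv2.resize(c['color'][130:290,165:365],(750,600))[:,:,::-1])
E
```

```text
shift [ 0.2 -0.1  0. ] turn [0.01 0.07 0.02] t 11.97 pos [0.5052 0.0836 0.1287] F [-5.1  0.1 14.8] M [-0.01  0.77 -0.02] w 0.0158 g 45.0 q [ 0.01  0.42  1.7  -0.    1.02 -1.25]
99 0.11159417141257033 ((504.86138916015625, 86.94295501708984), 23.956130981445312)
```

View pics/end.png

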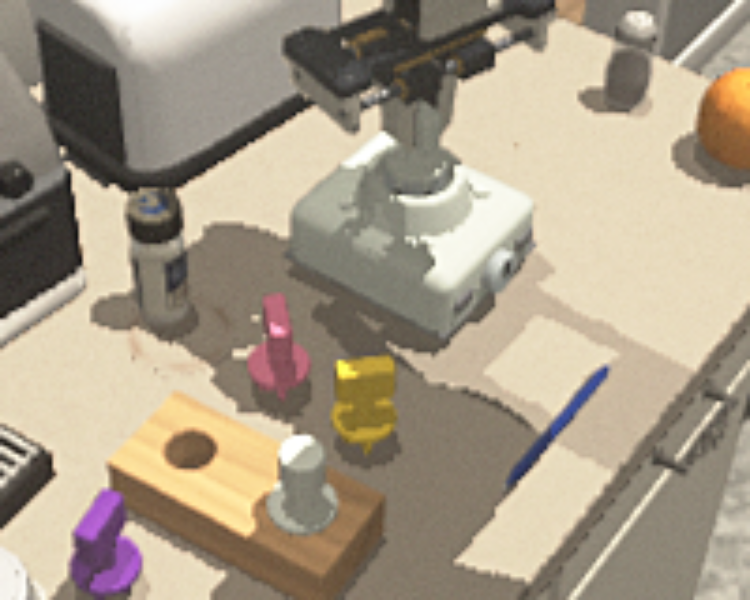

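Flange top reads 0.1116 m (home is 0.111), and everything else stands undisturbed. There is a slight sideways load, so I'll ease x back a little and press a touch more.

Request:
drive_tool(
  motion=[
    {"dx":0.5,"dy":-0.2,"dz":0,"ax":0,"ay":0,"az":0},
    {"dx":1,"dy":-0.3,"dz":0.1,"ax":0,"ay":0,"az":0},
    {"dx":1,"dy":-0.3,"dz":0.3,"ax":0,"ay":0,"az":0},
    {"dx":1,"dy":-0.3,"dz":0.3,"ax":0,"ay":0,"az":0},
  ],
)

```text
clock: 12.52
position: [0.5051, 0.0836, 0.1287]
ee_rot: [0.152, 0.988, 0.0, 0.002]
wrist_force: [-2.4, -0.9, 14.5]
width: 0.0159
gripper_force: 45.0
```

```bash
python3 -c "
from h import *
togo([.505,.0835,.1287],162.5)"
```

```text
shift [ 0.1 -0.1  0. ] turn [0.05 0.19 0.01] t 12.53 pos [0.5051 0.0836 0.1287] F [-2.4 -0.9 14.5] M [-0.02  0.37 -0.02] w 0.0159 g 45.0 q [ 0.01  0.42  1.7  -0.    1.02 -1.25]
```

Request:
drive_tool(
  motion=[
    {"dx":0.3,"dy":0,"dz":0.3,"ax":0,"ay":0,"az":0},
    {"dx":0.3,"dy":0,"dz":0.5,"ax":0,"ay":0,"az":0},
    {"dx":0.3,"dy":0,"dz":0.5,"ax":0,"ay":0,"az":0},
    {"dx":0.3,"dy":0,"dz":0.5,"ax":0,"ay":0,"az":0},
  ],
)

```text
clock: 13.02
position: [0.5051, 0.0836, 0.1287]
ee_rot: [0.152, 0.988, 0.0, 0.002]
wrist_force: [-2.2, -0.7, 18.2]
width: 0.0156
gripper_force: 45.0
```

Force rises while the height stays put, so the flange is hard against the posts. Handing in.

```bash
python3 -c "
from station import job_done
print(job_done())"
```

```text
the job is handed in; nothing more can be done
None
```

The white bar-grip spindle is meshed in the drive coupling with its flange home on the posts, still gripped and held down with about 18 N; I handed the job in at 13 s on the robot's clock and have no verdict back.

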